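# Photograph a carved whale from three sides and put it on its plinth

## Robot

A 6-joint arm with a two-finger parallel gripper is mounted at the origin on the work surface. World frame = base frame: x ahead of the robot, y to its left, z up, the work surface at z = 0. Lengths are in mm, angles in rad, forces in N, time in s.
With the tool pointing down it reaches from about 250 to 725 mm from the base axis. Payload 4 kg.
Tool frame: the origin (TCP) lies at the very end of the fingers, on their centre line; the grasp point (between the pads) lies 19 mm behind it (r.hold_point_z is the distance from the TCP to the grasp point, in mm); z points along the fingers, y is the direction in which the jaws open and shut (so a half turn about z gives the same grasp; the last joint's range is limited). The gripper opens to 85 mm and grips with 20 to 120 N. Pads are 22 mm wide; open, the fingers measure 114 mm over their backs; the gripper's body (76 mm by 85 mm) begins 54 mm behind the grasp point. The pads swing forward as they close: fully open they stand 13 mm farther back than shut.
Start: joints at [1.121, 0.241, 0.005, 1.335, 0, 1.571], TCP at [217.391, 450.267, 231.306] pointing down, gripper open.
Joint ranges: [-2.72, 2.72], [-1.05, 1.87], [-1.09, 1.28], [-1.99, 2.15], [-1.42, 1.44], [-3.14, 3.14]. Speed limits (rad/s): [2.79, 2.79, 3.14, 3.14, 3.14, 3.14].

## Interface

Orientations are given as a unit quaternion [w, x, y, z].
In Python, from workcell import readout, optics, r gives the robot as it stands.
- The arm moves only by the tool carry_out, never from a script. Its argument "increments" is a list that holds one entry, the list of rows, each a list of 6 numbers: the shift along the tool's x, y, z in mm, then the turn, a rotation vector about the tool's x, y, z in degrees. A call has 1 to 8 rows; each row is the pose to reach, as a shift and turn from the pose commanded when the call began, along the tool's axes at that moment; what a row does not reach only later rows make up. A row lasts 1/8 s, in which the tool goes at most 62.5 mm and 10.7 degrees, less where a joint would pass 70% of its speed; a pose out of reach is approached as far as the arm can. A call with a gripper value outside its range is refused whole. "jaw" is the opening in per cent of the stroke, from 0 (shut) to 100 (fully open), set as the call begins (left out, the last holds). The fingers move at their own pace and stop on an object; the grip force is fixed at half the most. Time passes only in rows, so rows that repeat a pose let the fingers close. It gives the time, the measured TCP pose, the force and the opening at its end, in the units of the state.
- readout.get_state(): the state, without advancing time (a new reading comes with each control period).
- optics.capture(name): name is "scene" or "top"; returns (picture, depth): 420x560x3 uint8, blue, green, red; 420x560 float32, mm along the optical axis (not along the pixel's ray), 0 where there is no reading.
- optics.camera_params(name): a dict with "mtx" (3x3 intrinsics, pixels), "cam_to_world" (4x4, takes a point from camera to world coordinates). Camera axes: x right, y down, z forward; pixel columns grow to the right and rows downward; lengths in mm; the calibration is good to about 2 mm. A picture is of the moment at which its call begins. camera_params takes no time and is no camera call.
- r.hand_in(): hands the job in, once; it reports no verdict.
The state is a dict: "time_s": time; "joint_pos": joint angles; "dq": joint speeds; "joint_torque": joint torques, N m; "position": TCP position; "ee_rot": TCP orientation; "ft_force": force on the tool from outside, world axes, zero at the start; "moment": the same for the moment, N m; "opening": finger opening in mm.
Only numpy, scipy, OpenCV 4.12 (cv2) and the standard library are available. Lean on these libraries where they do the work, as an engineer would, in place of code of your own. Each camera call takes 0.05 s, during which the arm holds its last target.

## Task

Raise the lid of the plywood box right over so that it stays open, take out the carved wooden whale, and show it to the camera for the catalogue: hold it level, belly down, over the cross mark at the height of the lens, keeping still for a good second each time, first with its left flank square to the lens, then head-on with its nose to the lens, then with its right flank. Then set it down without dropping it, belly down and lengthwise in the middle of the dark wooden plinth, and let go. Leave everything else, the sanding block in the box included, where it is.

Things in the scene. Friction and masses are not known exactly. Their poses are not given: they have to be found in the camera images.
- crate: The plywood box, fixed to the table, left or right of the camera: 200 mm (its x) by 260 mm (its y), 55 mm high, walls and floor 8 mm thick. Origin at the centre of its underside; its -x side faces the robot, the lid's hinge runs along its top +x edge. The whale and the sanding block lie in it side by side in y.
- lid (a joint): Angle of the box's lid, a plywood board 8 mm thick, 0.22 kg, covering the whole box: 0 shut, grows as its edge nearest the robot rises, 1.9 rad fully over (its stop). Let go below about 1.5 rad it falls shut; beyond 1.6 rad it counts as raised, falls open and stays on its stop. The hinge turns freely.
- lid_handle (a point): Middle of the round wooden knob on the lid: a disc 28 mm across and 16 mm thick on a 12 mm stem. This point lies 35 mm above the lid's upper face, on its centre line, 30 mm in from the edge nearest the robot. Pinched with the fingers closing along the hinge's line, it pivots between them while the lid swings.
- lid_hinge (a point): A point on the lid's hinge axis (midway along it), 55.5 mm above the table, at the level of the lid's underside. Its axes turn with the lid; the hinge axis is its y axis. With the lid shut the knob's middle lies 170 mm nearer the robot (-x of the box) and 43 mm above this point.
- whale_center (a point): Middle of the whale's thick body, half-way up (23 mm above its flat belly), where it can be gripped across its sides. x points to the nose (60 mm ahead; its tail ends 80 mm behind), y to its left flank, z up from its back. At first it lies on its belly on the box's floor, nose away from the robot.
- whale_nose (a point): Tip of the whale's nose, half-way up, 60 mm ahead of the whale's centre.
- mark (a point): The point in the air where the whale's centre is to be held: straight above the black cross on the round aluminium foot plate (64 mm across, 5 mm thick) in front of the camera, 150 mm above the table, at lens height, 180 mm in front of the lens. Axes as those of the lens.
- lens (a point): Centre of the front of the lens, 150 mm above the table. The camera, fixed to the table, is a black body 100 mm wide, top at 181 mm, on a post and foot; it looks along -x of this frame, roughly towards the robot. y is level, z up. The whale's nose points along -y when its left flank faces the lens, +x head-on, +y with the right flank.
- plinth_top (a point): Centre of the upper face of the plinth, a dark wooden board fixed to the table, 120 mm (its x) by 200 mm (its y, the long way) and 30 mm high. Lying on it, the whale's centre is 23 mm above this point; its nose may point either way along y. It stands on the other side of the camera from the box.
- plinth: The same plinth; origin at the centre of its underside.
- whale: The carved whale: plain brown wood, about 0.15 kg, 140 mm long; a blunt rounded body 100 mm long, 48 mm wide, 46 mm high with parallel sides (from 40 mm behind its centre point to the nose), then a tapering tail with a flat, forked tail fin about 75 mm wide. Origin on its belly, 10 mm behind and 23 mm below the centre point.
- sander_c (a point): Centre of the cork sanding block in the box, 70 x 40 x 28 mm, long side along the box's x. Leave it.
- ink_c (a point): Small glass jar of ink, 48 mm across, 75 mm high; its middle. Leave it.
- tape_c (a point): Roll of paper tape lying flat, 96 mm across, 24 mm high; its middle. Leave it.
- clip_c (a point): Big steel clip, 50 x 70 mm, 14 mm high; its middle. Leave it.
Not all that is in view belongs to the job. Of the things shaped like the plinth, the dark wooden one is meant.

How it is judged (in metres and radians):
On the way, in this order (a step that is already met when the one before it is completed fails the run):
1. the lid is raised past 1.6 rad, so that it stays open (value of joint lid above 1.6 rad), for 0.2 s.
2. the whale is held still and level, its centre within 40 mm of the mark, its left flank square to the lens within 0.25 rad, for 0.8 s (distance between whale_center and mark below 0.04 m and angle between whale_center's own z axis and vertical below 0.25 rad and linear speed of whale below 0.04 m/s and angular speed of whale below 0.25 rad/s and angle between the x axis of whale_center and the y axis of lens, either way round below 0.25 rad and y of whale_nose in the frame of lens below 0 m), for 0.8 s.
3. the same with its nose to the lens (distance between whale_center and mark below 0.04 m and angle between whale_center's own z axis and vertical below 0.25 rad and linear speed of whale below 0.04 m/s and angular speed of whale below 0.25 rad/s and angle between the x axis of whale_center and the x axis of lens, either way round below 0.25 rad and x of whale_nose in the frame of lens above -0.18 m), for 0.8 s.
4. the same with its right flank to the lens (distance between whale_center and mark below 0.04 m and angle between whale_center's own z axis and vertical below 0.25 rad and linear speed of whale below 0.04 m/s and angular speed of whale below 0.25 rad/s and angle between the x axis of whale_center and the y axis of lens, either way round below 0.25 rad and y of whale_nose in the frame of lens above 0 m), for 0.8 s.
At the end, for the whole second after the job is handed in: The whale rests on its belly on the plinth (upright within 0.12 rad), its centre within 30 mm across and 35 mm along of the plinth's middle, its length along the plinth's long side within 0.25 rad, still; the lid is still open (x of whale_center in the frame of plinth_top between -0.03 and 0.03 m and y of whale_center in the frame of plinth_top between -0.035 and 0.035 m and z of whale_center in the frame of plinth_top between 0.017 and 0.03 m and angle between whale_center's own z axis and vertical below 0.12 rad and angle between the x axis of whale_center and the y axis of plinth_top, either way round below 0.25 rad and linear speed of whale below 0.02 m/s and contact force between whale and plinth above 0.3 N and value of joint lid above 1.5 rad); the robot touches nothing.
It fails at once if the whale is dropped or thrown (moving faster than 0.5 m/s with no finger on it) (linear speed of whale above 0.5 m/s and contact force between the fingers and whale below 0.05 N).
It fails at once if something else on the table, or the sanding block, is moved by more than 30 mm (distance of any of sander_c, ink_c, tape_c, clip_c from where it was at the start of the episode above 0.03 m).
It also fails if it takes over 72 s, if anything falls off the work surface, if the arm or the gripper's body presses on something with over 40 N, if the wrist force passes 120 N, or if a joint passes its speed limit or range.

## Working session

There is one attempt and no reset: what is moved stays moved. The work goes in short steps, Python scripts to look and compute and a tool call to move; the robot and the scene stay as the last step left them, time stands still between calls to the robot, and variables do not carry over. Pictures are saved under pics/ and viewed, and the job is handed in when it is done.

Besides the shell and the picture viewer there is one more tool, called after "Request:" as name(argument=value, ...), one argument or row to a line, values as JSON. carry_out: Moves the arm, as the interface text tells. Its arguments: {"type":"object","properties":{"increments":{"type":"array"},"jaw":{"type":"number"}},"required":["increments"]}

```bash
ls; mkdir -p pics
python3 - <<'E'
from workcell import readout, optics, r
import cv2,numpy as np
print(readout.get_state()); print(r.hold_point_z)
for n in("scene","top"):
    p,d=optics.capture(n); cv2.imwrite(f"pics/{n}0.png",p); np.save(f"pics/{n}0.npy",d)
    c=optics.camera_params(n); print(n,np.round(c["mtx"],2).tolist(),np.round(c["cam_to_world"],4).tolist())
E
```

```text
pics
{'time_s': 0.0, 'joint_pos': array([1.12098116e+00, 2.41412880e-01, 3.70607246e-03, 1.33523292e+00,
       4.31932154e-06, 1.57075798e+00]), 'dq': array([0.00018379, 0.00010882, 0.00185378, 0.00093346, 0.00078379,
       0.00018279]), 'joint_torque': array([-1.49295447e-03, -3.72320259e+01,  2.52406347e+01,  1.70071435e-02,
       -2.44384346e-04, -5.66617601e-06]), 'position': array([217.11372063, 449.67477215, 230.40611238]), 'ee_rot': array([-2.41131899e-04,  2.22997459e-01,  9.74818437e-01, -1.04422298e-03]), 'ft_force': array([ 0.78835242,  0.87396451, -0.17165986]), 'moment': array([-0.00611486,  0.00133048,  0.02405502]), 'opening': 85.87653336206026}
18.700000000000003
scene [[405.23, 0.0, 278.47], [0.0, 405.23, 210.29], [0.0, 0.0, 1.0]] [[0.4918, 0.7163, -0.495, 1077.9768], [0.8706, -0.3964, 0.2913, -481.1362], [0.0125, -0.5743, -0.8186, 1089.9543], [0.0, 0.0, 0.0, 1.0]]
top [[510.24, 0.0, 270.36], [0.0, 510.24, 211.52], [0.0, 0.0, 1.0]] [[0.0022, -0.9965, 0.0835, 329.8743], [-0.9999, -0.0012, 0.0111, -129.1201], [-0.011, -0.0835, -0.9964, 1718.1023], [0.0, 0.0, 0.0, 1.0]]
```

View pics/scene0.png

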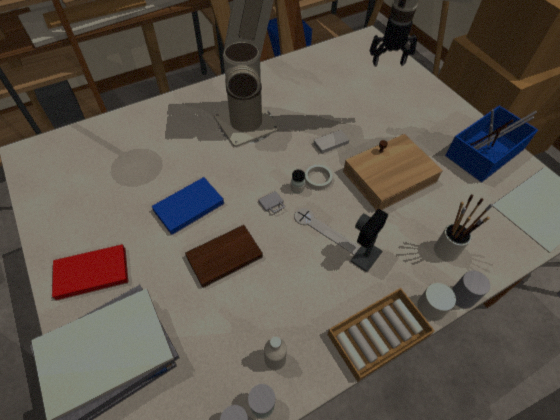

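View pics/top0.png

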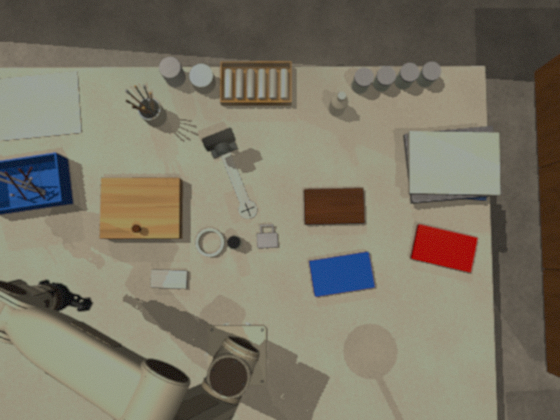

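The top view shows the box lid around (140,208) with its knob at (136,229), the cross on the foot plate at (248,209), the camera at (220,143) and the dark plinth at (334,206). The tape, ink and clip lie at (210,242), (234,242) and (267,237). Next I'll measure these.

```bash
cat > h.py <<'E'
from workcell import readout, optics, r
import cv2,numpy as np
from scipy.spatial.transform import Rotation as R
P={n:optics.camera_params(n) for n in("scene","top")}
def cast(n,uv,z):
    K=P[n]["mtx"];T=np.array(P[n]["cam_to_world"]);uv=np.atleast_2d(uv).astype(float)
    d=np.c_[(uv-[K[0][2],K[1][2]])/K[0][0],np.ones(len(uv))]@T[:3,:3].T
    o=T[:3,3];return o+d*((z-o[2])/d[:,2])[:,None]
def proj(n,p):
    K=np.array(P[n]["mtx"]);T=np.array(P[n]["cam_to_world"]);c=(np.atleast_2d(p)-T[:3,3])@T[:3,:3]
    q=c@K.T;return q[:,:2]/q[:,2:]
def pts(n,d):
    K=P[n]["mtx"];T=np.array(P[n]["cam_to_world"]);v,u=np.mgrid[:420,:560]
    c=np.dstack([(u-K[0][2])/K[0][0]*d,(v-K[1][2])/K[1][1]*d,d]);return c@T[:3,:3].T+T[:3,3]
def rect(p2):
    q=cv2.minAreaRect(p2[:,:2].astype(np.float32));return np.round(q[0],1),np.round(q[1],1),round(q[2],2)
E
python3 - <<'E'
from h import *
for n in("top","scene"):
    im=cv2.imread(f"pics/{n}0.png");d=np.load(f"pics/{n}0.npy");W=pts(n,d)
    hsv=cv2.cvtColor(im,cv2.COLOR_BGR2HSV).astype(int)
    h,s,v=[hsv[...,i] for i in range(3)]
    for nm,pt,lo,hi,z in(("lid",(140,200) if n=="top" else (395,178),56,75,63.5),("pl",(334,206) if n=="top" else (225,255),18,42,30)):
        print(n,nm,hsv[pt[1],pt[0]],W[pt[1],pt[0]].round(1))
        m=((W[...,2]>lo)&(W[...,2]<hi)&(d>0)&(s>60)).astype(np.uint8)
        k,l,_,_=cv2.connectedComponentsWithStats(m)
        m=(l==l[pt[1],pt[0]]).astype(np.uint8)
        c=max(cv2.findContours(m,0,1)[0],key=cv2.contourArea)[:,0]
        print(m.sum(),rect(cast(n,c,z)),np.median(W[m>0],0).round(1), cv2.boxPoints(cv2.minAreaRect(cast(n,c,z)[:,:2].astype(np.float32))).round(0).tolist())
for n,b in(("top",(185,110,110,150)),("top",(95,170,100,80)),("scene",(250,120,200,160))):
    x,y,w,hh=b;im=cv2.imread(f"pics/{n}0.png")[y:y+hh,x:x+w]
    k=min(800//w,600//hh);cv2.imwrite(f"pics/crop_{n}{x}.png",cv2.resize(im,None,fx=k,fy=k,interpolation=cv2.INTER_CUBIC));print(k)
E
```

```text
top lid [ 16 129 150] [505.6 315.2  65.5]
4561 (array([480.7, 317.1]), array([199.8, 259.1]), 0.98) [482.7 314.5  63.2] [[379.0, 445.0], [383.0, 186.0], [583.0, 189.0], [578.0, 448.0]]
top pl [ 13 173  81] [ 490.1 -321.5   29. ]
2161 (array([ 491.4, -321.1]), array([120.4, 200.2]), 1.3) [ 490.3 -321.4   30.1] [[429.0, -222.0], [434.0, -423.0], [554.0, -420.0], [549.0, -220.0]]
scene lid [ 15 120 132] [529.1 285.1  61.8]
3458 (array([483.5, 312. ]), array([203. , 266.5]), 0.37) [489.7 307.   62.9] [[381.0, 445.0], [383.0, 178.0], [586.0, 179.0], [584.0, 446.0]]
scene pl [ 12 195  51] [ 500.1 -321.6   28.2]
2484 (array([ 494.7, -323.3]), array([125.2, 199.9]), 1.22) [ 496.4 -326.9   30.1] [[430.0, -225.0], [434.0, -425.0], [559.0, -422.0], [555.0, -222.0]]
4
7
3
```

View pics/crop_top185.png

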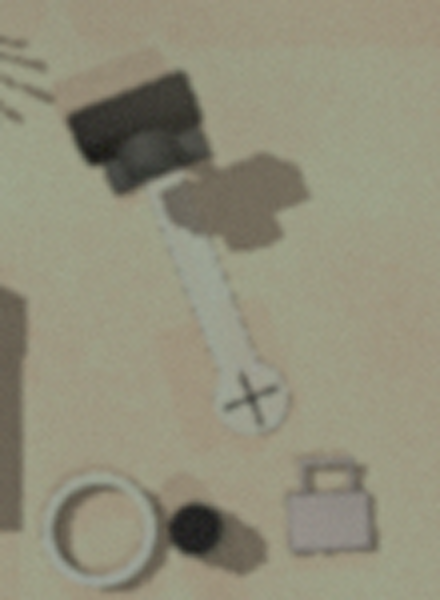

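View pics/crop_top95.png

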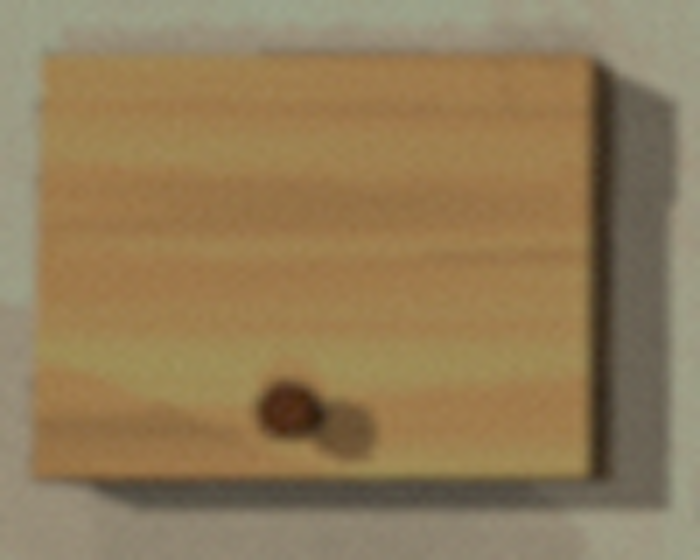

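View pics/crop_scene250.png

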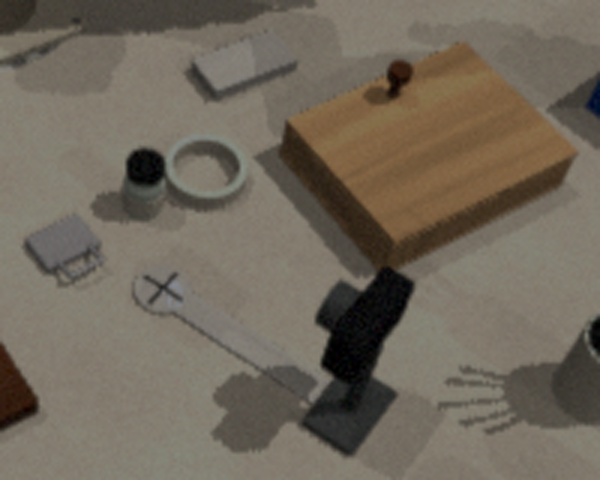

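Run:
```python
from h import *
c=cast("top",(248,209.5),5)[0];print("cross top",c.round(1)); cs=cast("scene",(250+160/3,120+288/3),5)[0];print("cross scene",cs.round(1))
print("knob top",cast("top",(136.3,228.2),100).round(1),"scene",cast("scene",(250+399/3,120+72/3),98.5).round(1))
# strip edges in crop
for a,b in(((165,205),(215,360)),((215,235),(245,350)),((190,220),(232,360))):
    w=cast("top",np.array([a,b])/4+[185,110],0); v=w[0]-w[1]; print("strip dir",np.degrees(np.arctan2(v[1],v[0])).round(1))
d=np.load("pics/top0.npy");W=pts("top",d)
m=np.zeros((420,560),bool);m[120:165,195:250]=1
for lo,hi in((172,190),(140,172)):
    k=m&(W[...,2]>lo)&(W[...,2]<hi)&(d>0); print(lo,k.sum(),rect(W[k]),W[k].mean(0).round(1),
      cv2.boxPoints(cv2.minAreaRect(W[k][:,:2].astype(np.float32))).round(0).tolist())
```

```text
cross top [480.2 -34.6   5. ]
cross scene [480.6 -35.6   5. ]
knob top [[411.7 315.6 100. ]] scene [[411.  317.   98.5]]
strip dir 18.2
strip dir 14.9
strip dir 17.0
172 395 (array([675.3,  46. ]), array([62.3, 99.3]), 21.97) [683.3  49.4 179.7] [[628.0, 80.0], [665.0, -12.0], [723.0, 12.0], [686.0, 104.0]]
140 162 (array([668.8,  40.1]), array([52.2, 86.5]), 46.62) [661.8  39.5 161.2] [[619.0, 51.0], [682.0, -9.0], [718.0, 29.0], [655.0, 89.0]]
```

```bash
cat >> h.py <<'E'
def tgt(pos,yaw):
    """tool down, tool y at world angle yaw (deg); shift in tool axes (mm) and rotvec (deg) from the present pose"""
    s=readout.get_state();q=s["ee_rot"];C=R.from_quat([q[1],q[2],q[3],q[0]])
    a=np.radians(yaw);y=np.array([np.cos(a),np.sin(a),0]);z=np.array([0,0,-1.]);x=np.cross(y,z)
    D=R.from_matrix(np.c_[x,y,z])
    print("t",round(s["time_s"],2),"pos",s["position"].round(1),"F",s["ft_force"].round(1),"open",round(s["opening"],1),
     "q",s["joint_pos"].round(2))
    print(" tool axes x,y:",C.as_matrix()[:,0].round(3),C.as_matrix()[:,1].round(3))
    print(" shift",(C.inv().apply(np.array(pos,float)-s["position"])).round(1),"rot",np.degrees((C.inv()*D).as_rotvec()).round(1))
E
python3 - <<'E'
from h import *
tgt([411.5,316,150],90.7)
E
```

```text
t 0.1 pos [217.1 449.8 230.5] F [0.4 0.9 0.3] open 85.1 q [ 1.12  0.24  0.    1.34 -0.    1.57]
 tool axes x,y: [-0.901  0.435 -0.   ] [ 0.435  0.901 -0.002]
 shift [-233.2  -35.8   80.6] rot [ -0.1  -0.  -26.5]
```

Request:
carry_out(
  increments=[
    [[-30,-5,0,0,0,-4],[-65,-10,5,0,0,-8],[-105,-16,15,0,0,-13],[-145,-22,30,0,0,-18],[-185,-28,45,0,0,-22],[-215,-33,62,0,0,-25],[-233,-36,75,0,0,-26.5],[-233,-36,80,0,0,-26.5]],
  ],
  jaw=75,
)

```text
time_s: 1.1
position: [411.6, 315.3, 149.9]
ee_rot: [-0.001, -0.005, 1.0, -0.001]
ft_force: [-0.4, -0.9, -0.5]
opening: 63.9
```

Run:
```python
from h import *
tgt([411.5,316,80],90.7)
for n in("scene","top"):
    p,d=optics.capture(n); cv2.imwrite(f"pics/{n}1.png",p)
    if n=="scene": cv2.imwrite("pics/s1c.png",cv2.resize(p[60:260,250:480],None,fx=3,fy=3))
```

```text
t 1.1 pos [411.6 315.3 149.9] F [-0.4 -0.9 -0.5] open 63.9 q [ 0.65  0.33 -0.09  1.15  0.    0.64]
 tool axes x,y: [-1.    -0.01   0.002] [-0.01   1.    -0.002]
 shift [-0.   0.8 69.9] rot [-0.1 -0.1 -0.1]
```

View pics/s1c.png

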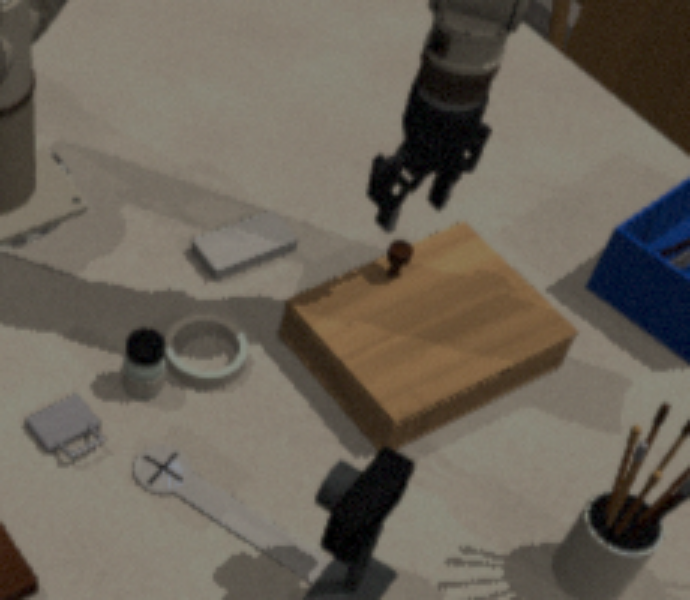

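Fingers straddle the knob seen at (399,253) in the crop. I'll descend and pinch it.

Request:
carry_out(
  increments=[
    [[0,0.5,25,0,0,0],[0,0.5,50,0,0,0],[0,0.5,68,0,0,0],[0,0.5,71,0,0,0],[0,0.5,71,0,0,0]],
  ],
  jaw=75,
)

```text
time_s: 1.82
position: [411.5, 317.8, 81.1]
ee_rot: [0.0, -0.007, 1.0, 0.0]
ft_force: [-0.4, -0.4, 0.6]
opening: 64.2
```

Request:
carry_out(
  increments=[
    [[0,0,0,0,0,0],[0,0,0,0,0,0],[0,0,0,0,0,0],[0,0,0,0,0,0],[0,0,0,0,0,0],[0,0,0,0,0,0]],
  ],
  jaw=0,
)

```text
time_s: 2.58
position: [412.0, 317.4, 81.4]
ee_rot: [0.001, -0.006, 1.0, 0.001]
ft_force: [-0.9, -1.8, 5.5]
opening: 25.7
```

Run:
```python
from h import *
tgt([411.5,316,80],90.7)
import numpy as np
r0=np.hypot(170,43);a0=np.arctan2(43,-170)
for t in np.arange(0,1.71,.1): print(round(t,1),(np.array([r0*np.cos(a0-t)+170,r0*np.sin(a0-t)-43])).round(1))
```

```text
t 2.58 pos [412.  317.4  81.4] F [-0.9 -1.8  5.5] open 25.7 q [ 0.66  0.39 -0.19  0.98  0.    0.64]
 tool axes x,y: [-1.    -0.013 -0.001] [-0.013  1.     0.001]
 shift [ 0.5 -1.4  1.4] rot [0.1 0.1 0. ]
0.0 [ 0. -0.]
0.1 [ 5.1 16.8]
0.2 [11.9 32.9]
0.3 [20.3 48.3]
0.4 [30.2 62.8]
0.5 [41.4 76.2]
0.6 [54.  88.5]
0.7 [67.7 99.4]
0.8 [ 82.4 108.9]
0.9 [ 98.  116.9]
1.0 [114.3 123.3]
1.1 [131.2 128. ]
1.2 [148.5 131. ]
1.3 [166.  132.3]
1.4 [183.5 131.8]
1.5 [200.9 129.6]
1.6 [217.9 125.7]
1.7 [234.5 120. ]
```

Request:
carry_out(
  increments=[
    [[-2.5,0,-8.5,0,0,0],[-5,0,-17,0,0,0],[-12,0,-33,0,0,0],[-20,0,-48,0,0,0],[-30,0,-63,0,0,0],[-41.5,0,-76,0,0,0],[-54,0,-88.5,0,0,0],[-54,0,-88.5,0,0,0]],
  ],
)

```text
time_s: 3.58
position: [465.4, 317.6, 169.3]
ee_rot: [-0.001, -0.006, 1.0, 0.0]
ft_force: [-3.5, 1.4, -0.3]
opening: 25.7
```

Run:
```python
from h import *
tgt([411.5,316,80],90.7)
p,d=optics.capture("scene"); cv2.imwrite("pics/s2c.png",cv2.resize(p[60:260,250:480],None,fx=3,fy=3))
```

```text
t 3.58 pos [465.4 317.6 169.3] F [-3.5  1.4 -0.3] open 25.7 q [0.6  0.4  0.06 1.24 0.   0.59]
 tool axes x,y: [-1.    -0.012  0.001] [-0.012  1.     0.   ]
 shift [53.9 -1.  89.4] rot [ 0.  -0.1 -0. ]
```

View pics/s2c.png

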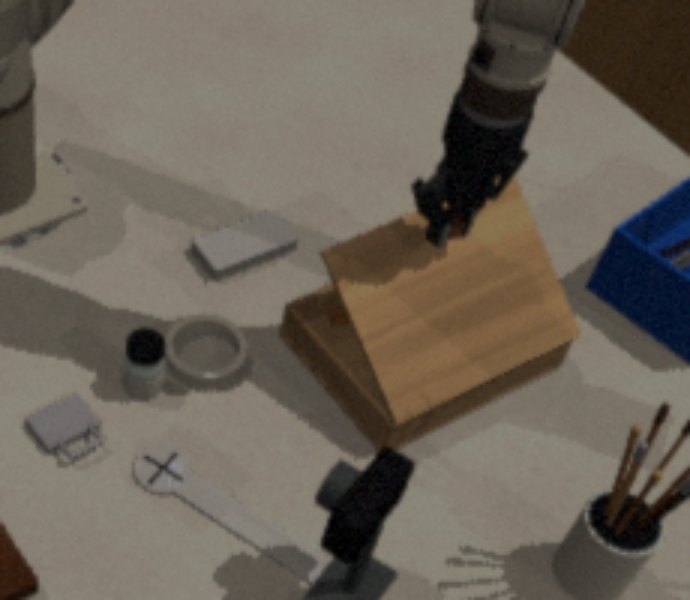

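The lid hangs from the knob at about 0.6 rad, with forces low. I'll go on along the arc.

Request:
carry_out(
  increments=[
    [[-13.5,0,-11,0,0,0],[-28.5,0,-20.5,0,0,0],[-44,0,-28.5,0,0,0],[-60.5,0,-35,0,0,0],[-77,0,-39.5,0,0,0],[-94.5,0,-42.5,0,0,0],[-112,0,-44,0,0,0],[-112,0,-44,0,0,0]],
  ],
)

```text
time_s: 4.62
position: [578.2, 318.2, 213.7]
ee_rot: [0.001, -0.006, 1.0, -0.001]
ft_force: [-3.0, -3.6, 6.3]
opening: 25.4
```

Run:
```python
from h import *
tgt([411.5,316,80],90.7)
p,d=optics.capture("scene"); cv2.imwrite("pics/s3c.png",cv2.resize(p[40:240,250:480],None,fx=3,fy=3))
```

```text
t 4.62 pos [578.2 318.2 213.7] F [-3.  -3.6  6.3] open 25.4 q [ 0.5   0.58  0.47  1.46 -0.    0.49]
 tool axes x,y: [-1.    -0.011 -0.001] [-0.011  1.    -0.001]
 shift [ 1.669e+02 -1.000e-01  1.335e+02] rot [-0.1  0.1 -0. ]
```

View pics/s3c.png

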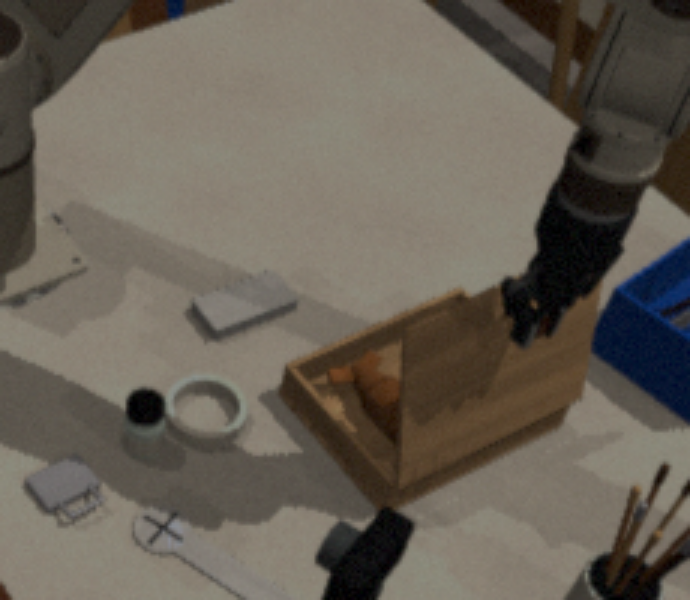

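Request:
carry_out(
  increments=[
    [[-17.5,0,0.5,0,0,0],[-35,0,2.5,0,0,0],[-52,0,6.5,0,0,0],[-60,0,9.5,0,0,0],[-68.5,0,12,0,0,0],[-68.5,0,12,0,0,0],[-68.5,0,12,0,0,0]],
  ],
)

```text
time_s: 5.55
position: [646.8, 318.5, 202.0]
ee_rot: [0.001, -0.006, 1.0, -0.001]
ft_force: [0.3, -3.2, 4.9]
opening: 25.5
```

Run:
```python
from h import *
tgt([411.5,316,80],90.7)
p,d=optics.capture("scene"); cv2.imwrite("pics/s4c.png",cv2.resize(p[40:240,250:480],None,fx=3,fy=3))
```

```text
t 5.55 pos [646.8 318.5 202. ] F [ 0.3 -3.2  4.9] open 25.5 q [ 0.46  0.73  0.71  1.55 -0.    0.45]
 tool axes x,y: [-1.    -0.011 -0.003] [-0.011  1.    -0.002]
 shift [235.7   0.4 121.4] rot [-0.1  0.2 -0. ]
```

View pics/s4c.png

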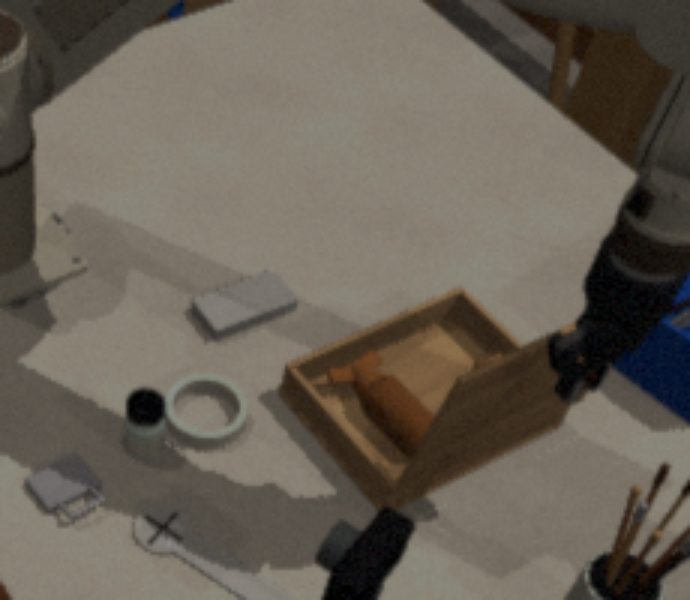

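The lid stands past vertical at about 1.7 rad, and the whale is in the half of the box nearer the camera. I'll let go of the knob.

Request:
carry_out(
  increments=[
    [[0,0,0,0,0,0],[0,0,0,0,0,0],[0,0,0,0,0,0],[0,0,0,0,0,0],[0,0,-20,0,0,0],[0,0,-50,0,0,0],[0,0,-80,0,0,0],[0,0,-100,0,0,0]],
  ],
  jaw=80,
)

```text
time_s: 6.6
position: [646.2, 320.3, 302.8]
ee_rot: [0.001, -0.006, 1.0, 0.001]
ft_force: [0.4, 0.4, -0.3]
opening: 68.7
```

Request:
carry_out(
  increments=[
    [[30,0,0,0,0,0],[80,0,0,0,0,0],[130,0,0,0,0,0],[180,0,0,0,0,0],[230,0,0,0,0,0],[270,0,0,0,0,0],[290,0,0,0,0,0],[290,0,0,0,0,0]],
  ],
)

```text
time_s: 7.6
position: [355.0, 316.5, 301.6]
ee_rot: [0.0, -0.007, 1.0, 0.0]
ft_force: [0.7, -0.5, -0.3]
opening: 68.5
```

Run:
```python
from h import *
tgt([411.5,316,80],90.7)
for n,b in(("scene",(250,60,230,200)),("top",(60,110,160,150))):
    p,d=optics.capture(n); cv2.imwrite(f"pics/{n}5.png",p); np.save(f"pics/{n}5.npy",d)
    x,y,w,h=b;k=min(800//w,600//h);cv2.imwrite(f"pics/{n}5c.png",cv2.resize(p[y:y+h,x:x+w],None,fx=k,fy=k,interpolation=cv2.INTER_CUBIC));print(k)
```

```text
t 7.6 pos [355.  316.5 301.6] F [ 0.7 -0.5 -0.3] open 68.5 q [ 0.73  0.17  0.1   1.5  -0.    0.71]
 tool axes x,y: [-1.    -0.015 -0.001] [-0.015  1.     0.001]
 shift [-56.3  -1.5 221.6] rot [0.  0.1 0.1]
3
4
```

View pics/scene5c.png

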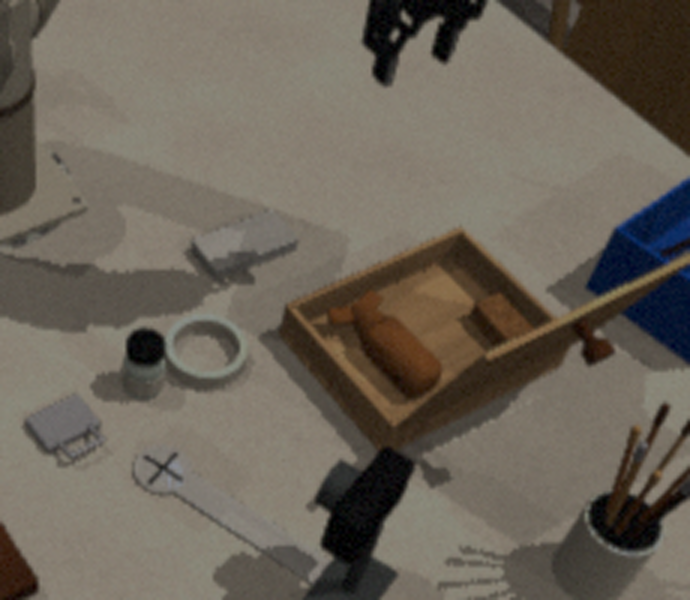

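View pics/top5c.png

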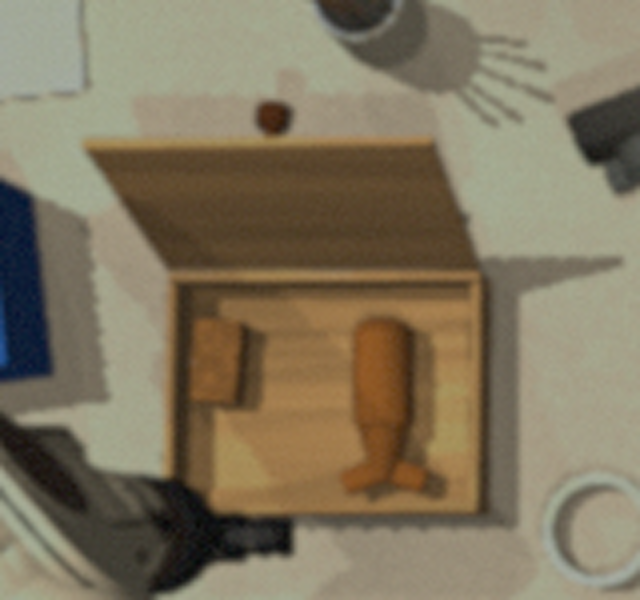

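Run:
```python
from h import *
im=cv2.imread("pics/top5.png");d=np.load("pics/top5.npy");W=pts("top",d)
hsv=cv2.cvtColor(cv2.GaussianBlur(im,(3,3),0),cv2.COLOR_BGR2HSV).astype(int)
for q in((155,205),(156,230),(140,205),(165,220),(114,200)): print(q,hsv[q[1],q[0]],W[q[1],q[0]].round(1))
m=np.zeros((420,560),np.uint8);m[185:240,142:172]=1
mm=((hsv[...,1]>160)&(hsv[...,0]<15)&(m>0)).astype(np.uint8)
k=m.astype(bool)&(W[...,2]>35)&(d>0)
print(k.sum(),"height pts",W[k].mean(0).round(1),W[k][:,2].max())
for v in range(186,238,2):
    u=np.where(mm[v])[0]
    if len(u): print(v,u.min(),u.max(),cast("top",((u.min()+u.max())/2,v),32)[0].round(1), cast("top",(u.min()-.5,v),32)[0][1].round(1),cast("top",(u.max()+.5,v),32)[0][1].round(1), )
```

```text
(155, 205) [ 14 185 135] [490.1 267.9  56.3]
(156, 230) [ 15 164  92] [409.  267.7  36. ]
(140, 205) [ 17 133 153] [495.4 332.1   1.1]
(165, 220) [ 17 129 121] [444.  244.4   8.9]
(114, 200) [ 15 162 121] [508.7 410.   35.3]
656 height pts [464.  267.9  48.8] 65.81663566060547
190 152 157 [542.7 276.5  32. ] 286.5 266.4
192 150 160 [536.  274.6  32. ] 293.0 256.3
194 149 161 [529.3 274.5  32. ] 296.2 252.8
196 150 161 [522.6 272.7  32. ] 292.7 252.6
198 149 161 [515.9 274.2  32. ] 295.9 252.5
200 149 162 [509.2 272.4  32. ] 295.8 249.0
202 149 161 [502.5 273.9  32. ] 295.6 252.2
204 149 161 [495.8 273.8  32. ] 295.5 252.1
206 150 161 [489.1 272.   32. ] 292.0 252.0
208 149 160 [482.4 275.2  32. ] 295.2 255.2
210 149 161 [475.8 273.4  32. ] 295.0 251.7
212 150 161 [469.1 271.6  32. ] 291.6 251.6
214 149 161 [462.4 273.1  32. ] 294.8 251.4
216 151 161 [455.8 269.6  32. ] 287.9 251.3
218 151 158 [449.1 274.5  32. ] 287.8 261.2
220 152 159 [442.4 271.   32. ] 284.3 257.7
222 153 159 [435.8 269.2  32. ] 280.8 257.6
224 153 159 [429.1 269.1  32. ] 280.7 257.4
226 153 163 [422.5 262.3  32. ] 280.6 244.0
228 147 165 [415.9 268.8  32. ] 300.4 237.2
230 146 165 [409.2 270.3  32. ] 303.5 237.1
232 148 148 [402.6 295.1  32. ] 296.7 293.4
```

The lid lies open on its stop. The whale is nose-away at about (484, 270) with its nose row at 189 and tail row at 231, and the sanding block is about 100 mm to its left.

Run:
```python
from h import *
tgt([484,270.5,110],91.5)
```

```text
t 7.7 pos [356.5 316.6 301.1] F [-0.2 -0.2  1.1] open 68.1 q [ 0.73  0.17  0.1   1.5  -0.    0.71]
 tool axes x,y: [-1.    -0.013 -0.001] [-0.013  1.     0.001]
 shift [-126.7  -47.9  191.2] rot [ 0.   0.1 -0.8]
```

Request:
carry_out(
  increments=[
    [[-25,-10,20,0,0,0],[-55,-20,55,0,0,-0.8],[-85,-32,95,0,0,-0.8],[-110,-42,135,0,0,-0.8],[-127,-48,170,0,0,-0.8],[-127,-48,191,0,0,-0.8],[-127,-48,191,0,0,-0.8]],
  ],
  jaw=85,
)

```text
time_s: 8.57
position: [483.3, 268.5, 107.1]
ee_rot: [-0.002, -0.012, 1.0, -0.001]
ft_force: [0.6, 0.4, 0.0]
opening: 72.6
```

Run:
```python
from h import *
tgt([484,270.5,15],91.5)
p,d=optics.capture("scene"); cv2.imwrite("pics/s6c.png",cv2.resize(p[60:260,250:480],None,fx=3,fy=3))
```

```text
t 8.57 pos [483.3 268.5 107.1] F [0.6 0.4 0. ] open 72.6 q [ 0.51  0.43 -0.06  1.09 -0.    0.48]
 tool axes x,y: [-1.    -0.025  0.005] [-0.025  1.    -0.003]
 shift [-1.2  2.2 92.1] rot [-0.1 -0.3 -0.1]
```

View pics/s6c.png

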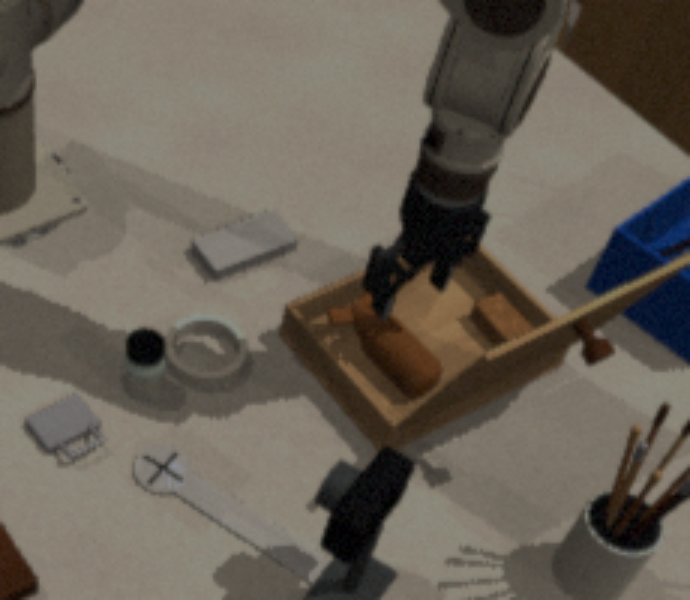

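Request:
carry_out(
  increments=[
    [[-1,1.5,20,0,0,0],[-1,1.5,42,0,0,0],[-1,1.5,62,0,0,0],[-1,1.5,80,0,0,0],[-1,1.5,91,0,0,0],[-1,1.5,91,0,0,0]],
  ],
)

```text
time_s: 9.38
position: [484.8, 271.6, 18.9]
ee_rot: [-0.0, -0.013, 1.0, -0.0]
ft_force: [0.2, 0.4, -0.2]
opening: 72.6
```

Request:
carry_out(
  increments=[
    [[0,0,0,0,0,0],[0,0,0,0,0,0],[0,0,0,0,0,0],[0,0,0,0,0,0],[0,0,0,0,0,0],[0,0,0,0,0,0]],
  ],
  jaw=0,
)

```text
time_s: 10.12
position: [485.7, 272.0, 20.1]
ee_rot: [0.001, -0.013, 1.0, 0.001]
ft_force: [-0.2, 1.1, 5.8]
opening: 47.2
```

Request:
carry_out(
  increments=[
    [[0,0,-5,0,0,0],[0,0,-12,0,0,0],[0,0,-24,0,0,0],[0,0,-38,0,0,0],[0,0,-52,0,0,0],[0,0,-68,0,0,0],[0,0,-84,0,0,0],[0,0,-100,0,0,0]],
  ],
)

```text
time_s: 11.12
position: [484.7, 271.5, 120.1]
ee_rot: [0.0, -0.013, 1.0, 0.0]
ft_force: [0.6, 0.4, -1.5]
opening: 47.1
```

Run:
```python
from h import *
tgt([480.5,-35,131],20.5)
for n,b in(("scene",(250,60,230,200)),("top",(60,110,160,150))):
    p,d=optics.capture(n); cv2.imwrite(f"pics/{n}7.png",p); np.save(f"pics/{n}7.npy",d)
    x,y,w,h=b;k=min(800//w,600//h);cv2.imwrite(f"pics/{n}7c.png",cv2.resize(p[y:y+h,x:x+w],None,fx=k,fy=k,interpolation=cv2.INTER_CUBIC))
```

```text
t 11.12 pos [484.7 271.5 120.1] F [ 0.6  0.4 -1.5] open 47.1 q [ 0.51  0.42 -0.04  1.11  0.    0.48]
 tool axes x,y: [-1.    -0.027 -0.   ] [-0.027  1.     0.   ]
 shift [  12.4 -306.3  -11. ] rot [ 0.  0. 71.]
```

View pics/scene7c.png

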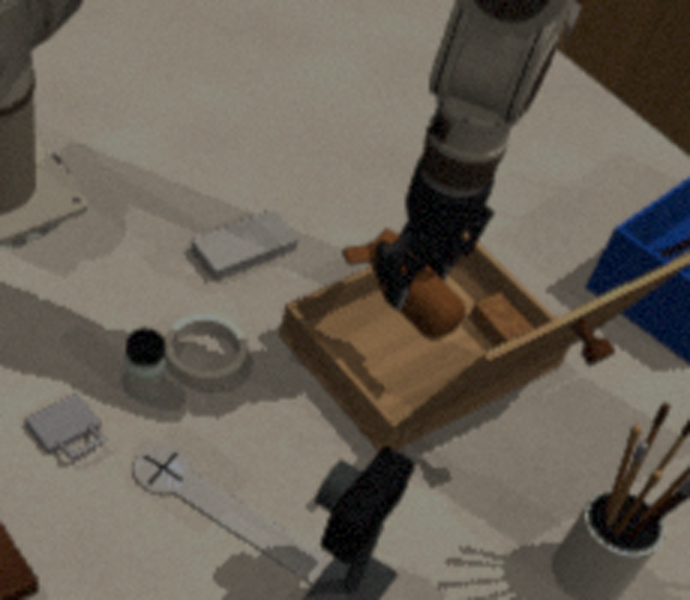

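View pics/top7c.png

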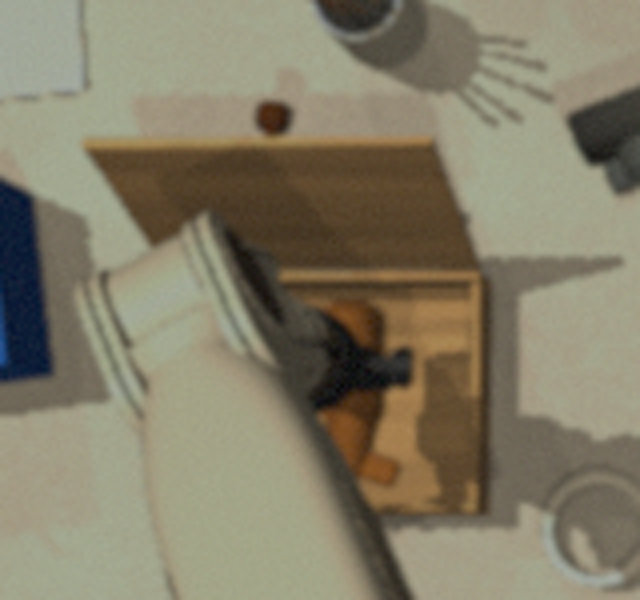

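The whale is gripped across its sides and hangs level above the box floor. It goes to the mark next, then turns.

Request:
carry_out(
  increments=[
    [[1,-12,-19,0,0,0],[3,-50,-19,0,0,0],[5,-95,-19,0,0,0],[7,-140,-19,0,0,0],[9,-185,-19,0,0,0],[11,-230,-19,0,0,0],[12,-270,-19,0,0,0],[12,-300,-19,0,0,0]],
  ],
)

```text
time_s: 12.22
position: [480.1, -30.4, 137.5]
ee_rot: [-0.0, -0.013, 1.0, -0.0]
ft_force: [-0.1, -0.9, -1.9]
opening: 47.3
```

Run:
```python
from h import *
tgt([480.5,-35,139],20.5)
```

```text
t 12.22 pos [480.1 -30.4 137.5] F [-0.1 -0.9 -1.9] open 47.3 q [-0.06  0.27 -0.21  1.09 -0.   -0.09]
 tool axes x,y: [-1.    -0.025  0.001] [-0.025  1.    -0.   ]
 shift [-0.3 -4.6 -1.5] rot [-0. -0. 71.]
```

Request:
carry_out(
  increments=[
    [[0,-4,-1,0,0,6],[0,-4,-1,0,0,15],[0,-4,-1,0,0,25],[0,-4,-1,0,0,35],[0,-4,-1,0,0,45],[0,-4,-1,0,0,55],[0,-4,-1,0,0,65],[0,-4,-1,0,0,71]],
  ],
)

```text
time_s: 13.22
position: [480.3, -32.7, 138.4]
ee_rot: [-0.0, 0.571, 0.821, -0.0]
ft_force: [-0.2, 0.7, -2.0]
opening: 47.0
```

Request:
carry_out(
  increments=[
    [[0,0,0,0,0,0],[0,0,0,0,0,0]],
  ],
)

```text
time_s: 13.48
position: [480.6, -32.7, 138.6]
ee_rot: [-0.0, 0.569, 0.822, -0.0]
ft_force: [0.0, 0.9, -1.4]
opening: 47.3
```

Run:
```python
from h import *
tgt([480.5,-35,139],20.5)
for n,b in(("scene",(230,110,230,200)),("top",(185,110,110,150))):
    p,d=optics.capture(n); cv2.imwrite(f"pics/{n}8.png",p)
    x,y,w,h=b;k=min(800//w,600//h);cv2.imwrite(f"pics/{n}8c.png",cv2.resize(p[y:y+h,x:x+w],None,fx=k,fy=k,interpolation=cv2.INTER_CUBIC))
```

```text
t 13.47 pos [480.6 -32.7 138.6] F [ 0.   0.9 -1.4] open 47.3 q [-0.07  0.27 -0.21  1.09 -0.    1.14]
 tool axes x,y: [-0.352  0.936  0.   ] [ 0.936  0.352 -0.   ]
 shift [-2.1 -0.9 -0.4] rot [-0.  -0.   0.1]
```

View pics/scene8c.png

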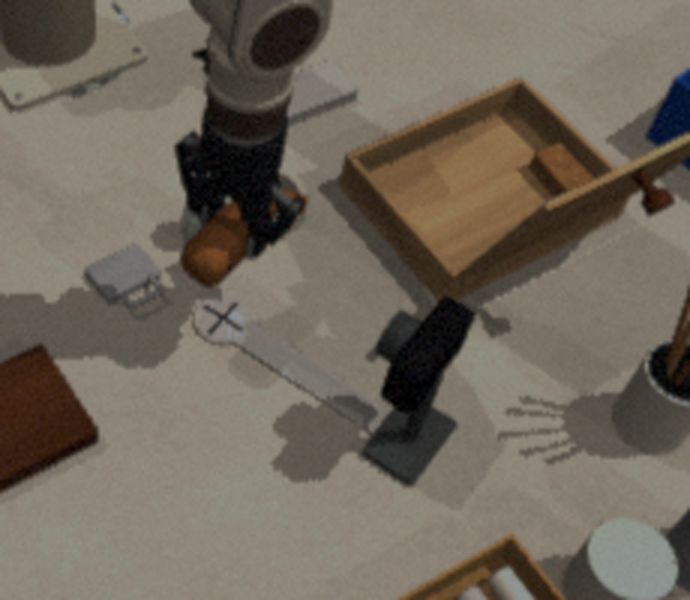

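View pics/top8c.png

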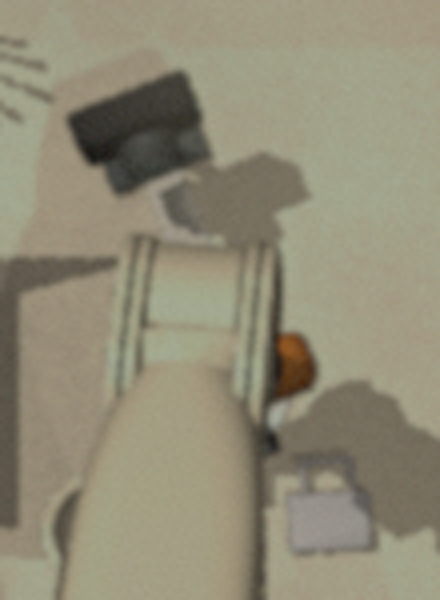

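The nose (at (312,365) in the top crop) points to lens −y, so the left flank faces the lens. I'll hold there, then turn.

Request:
carry_out(
  increments=[
    [[-2,0,0,0,0,0],[-2,0,0,0,0,0],[-2,0,0,0,0,0],[-2,0,0,0,0,0],[-2,0,0,0,0,0],[-2,0,0,0,0,0],[-2,0,0,0,0,0],[-2,0,0,0,0,0]],
  ],
)

```text
time_s: 14.58
position: [481.4, -34.6, 138.8]
ee_rot: [0.0, 0.57, 0.822, -0.0]
ft_force: [-0.2, -0.1, -2.5]
opening: 47.3
```

Request:
carry_out(
  increments=[
    [[0,0,0,0,0,0],[0,0,0,0,0,0],[0,0,0,0,0,0],[0,0,0,0,0,0]],
  ],
)

```text
time_s: 15.08
position: [481.4, -34.6, 138.8]
ee_rot: [0.0, 0.57, 0.822, 0.0]
ft_force: [0.1, 0.7, -2.0]
opening: 47.3
```

Request:
carry_out(
  increments=[
    [[0,0,0,0,0,-5],[0,0,0,0,0,-14],[0,0,0,0,0,-23],[0,0,0,0,0,-32],[0,0,0,0,0,-41],[0,0,0,0,0,-50],[0,0,0,0,0,-56],[0,0,0,0,0,-60]],
  ],
)

```text
time_s: 16.08
position: [481.4, -34.6, 138.8]
ee_rot: [-0.0, 0.081, 0.997, -0.0]
ft_force: [-0.0, -0.1, -1.8]
opening: 46.9
```

Request:
carry_out(
  increments=[
    [[0,0,0,0,0,-8],[0,0,0,0,0,-17],[0,0,0,0,0,-25],[0,0,0,0,0,-30],[0,0,0,0,0,-30],[0,0,0,0,0,-30]],
  ],
)

```text
time_s: 16.82
position: [481.4, -34.6, 138.8]
ee_rot: [0.0, -0.178, 0.984, 0.0]
ft_force: [-1.0, 0.4, -2.0]
opening: 47.0
```

Run:
```python
from h import *
tgt([480.5,-35,139],110.5)
for n,b in(("scene",(230,110,230,200)),("top",(185,110,110,150))):
    p,d=optics.capture(n); cv2.imwrite(f"pics/{n}9.png",p)
    x,y,w,h=b;k=min(800//w,600//h);cv2.imwrite(f"pics/{n}9c.png",cv2.resize(p[y:y+h,x:x+w],None,fx=k,fy=k,interpolation=cv2.INTER_CUBIC))
```

```text
t 16.82 pos [481.4 -34.6 138.8] F [-1.   0.4 -2. ] open 47.0 q [-0.07  0.27 -0.21  1.09  0.   -0.43]
 tool axes x,y: [-0.937 -0.349 -0.   ] [-0.349  0.937 -0.   ]
 shift [ 1.  -0.  -0.2] rot [-0.  0. -0.]
```

View pics/scene9c.png

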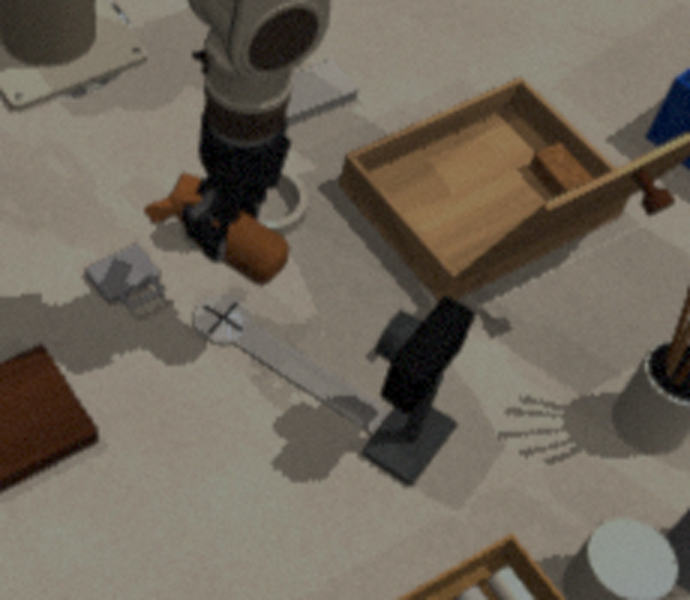

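View pics/top9c.png

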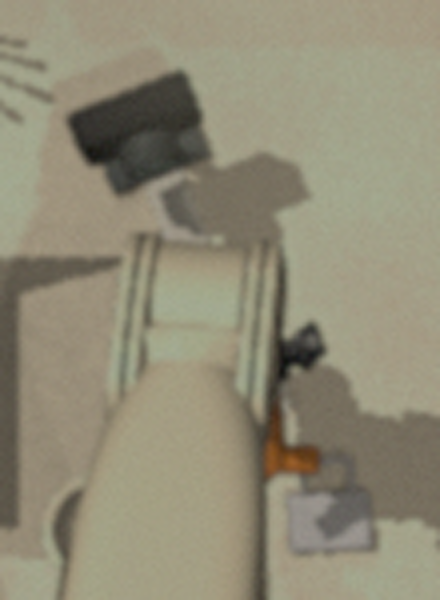

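The nose, at (265,265) in the scene crop, points along the strip to the lens. I'll hold, turn to the right flank and hold again.

Request:
carry_out(
  increments=[
    [[0,0,0,0,0,0],[0,0,0,0,0,0],[0,0,0,0,0,0],[0,0,0,0,0,0],[0,0,0,0,0,0],[0,0,0,0,0,0],[0,0,0,0,0,0],[0,0,0,0,0,0]],
  ],
)

```text
time_s: 17.92
position: [481.4, -34.6, 138.8]
ee_rot: [-0.0, -0.178, 0.984, 0.0]
ft_force: [0.2, 0.5, -1.9]
opening: 47.2
```

Request:
carry_out(
  increments=[
    [[0,0,0,0,0,0],[0,0,0,0,0,0],[0,0,0,0,0,0],[0,0,0,0,0,0]],
  ],
)

```text
time_s: 18.42
position: [481.4, -34.6, 138.8]
ee_rot: [0.0, -0.178, 0.984, -0.0]
ft_force: [0.3, -0.2, -2.5]
opening: 47.6
```

Request:
carry_out(
  increments=[
    [[0,0,0,0,0,-5],[0,0,0,0,0,-14],[0,0,0,0,0,-23],[0,0,0,0,0,-32],[0,0,0,0,0,-41],[0,0,0,0,0,-50],[0,0,0,0,0,-56],[0,0,0,0,0,-60]],
  ],
)

```text
time_s: 19.42
position: [481.4, -34.6, 138.8]
ee_rot: [0.0, -0.647, 0.762, -0.0]
ft_force: [-1.0, -0.7, -0.8]
opening: 47.2
```

Request:
carry_out(
  increments=[
    [[0,0,0,0,0,-8],[0,0,0,0,0,-17],[0,0,0,0,0,-25],[0,0,0,0,0,-30],[0,0,0,0,0,-30],[0,0,0,0,0,-30]],
  ],
)

```text
time_s: 20.18
position: [481.4, -34.6, 138.8]
ee_rot: [-0.0, 0.821, -0.57, 0.0]
ft_force: [0.3, -0.4, -1.7]
opening: 47.7
```

Request:
carry_out(
  increments=[
    [[0,0,0,0,0,0],[0,0,0,0,0,0],[0,0,0,0,0,0],[0,0,0,0,0,0],[0,0,0,0,0,0],[0,0,0,0,0,0],[0,0,0,0,0,0],[0,0,0,0,0,0]],
  ],
)

```text
time_s: 21.18
position: [481.4, -34.6, 138.8]
ee_rot: [0.0, 0.822, -0.57, 0.0]
ft_force: [-0.9, -0.1, -2.9]
opening: 47.2
```

Request:
carry_out(
  increments=[
    [[0,0,0,0,0,0],[0,0,0,0,0,0],[0,0,0,0,0,0],[0,0,0,0,0,0]],
  ],
)

```text
time_s: 21.68
position: [481.4, -34.6, 138.8]
ee_rot: [0.0, 0.822, -0.57, -0.0]
ft_force: [-0.1, -0.1, -1.9]
opening: 47.2
```

Run:
```python
from h import *
tgt([491.5,-321,120],181.5)
p,d=optics.capture("scene"); cv2.imwrite("pics/s10c.png",cv2.resize(p[110:310,230:460],None,fx=3,fy=3))
```

```text
t 21.68 pos [481.4 -34.6 138.8] F [-0.1 -0.1 -1.9] open 47.2 q [-0.07  0.27 -0.21  1.09 -0.   -2.  ]
 tool axes x,y: [ 0.351 -0.936 -0.   ] [-0.936 -0.351  0.   ]
 shift [271.7  91.   18.8] rot [ 0. -0. 19.]
```

View pics/s10c.png

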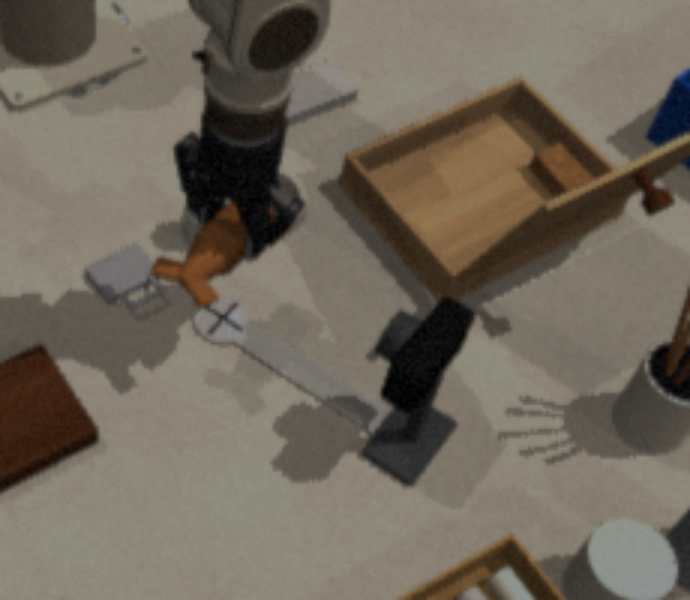

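The tail is now at the near right, the nose at lens +y and the right flank to the lens; the hold is done. On to the plinth.

Request:
carry_out(
  increments=[
    [[15,5,0,0,0,1],[50,17,0,0,0,3],[95,32,0,0,0,6],[140,47,0,0,0,9],[185,62,0,0,0,12],[225,75,0,0,0,15],[258,86,0,0,0,18],[272,91,5,0,0,19]],
  ],
)

```text
time_s: 22.72
position: [491.2, -324.3, 133.8]
ee_rot: [0.0, 0.715, -0.699, 0.001]
ft_force: [-0.2, -0.8, -1.9]
opening: 47.0
```

Request:
carry_out(
  increments=[
    [[0,0,0,0,0,0],[0,0,0,0,0,0]],
  ],
)

```text
time_s: 22.98
position: [491.2, -320.1, 133.5]
ee_rot: [-0.0, 0.717, -0.697, -0.001]
ft_force: [0.2, 0.2, -1.3]
opening: 47.0
```

Run:
```python
from h import *
tgt([491.5,-321,42],181.5)
for n,b in(("scene",(150,150,160,150)),("top",(280,140,130,110))):
    p,d=optics.capture(n); cv2.imwrite(f"pics/{n}11.png",p)
    x,y,w,h=b;k=min(800//w,600//h);cv2.imwrite(f"pics/{n}11c.png",cv2.resize(p[y:y+h,x:x+w],None,fx=k,fy=k,interpolation=cv2.INTER_CUBIC))
```

```text
t 22.98 pos [ 491.2 -320.1  133.5] F [ 0.2  0.2 -1.3] open 47.0 q [-0.58  0.47  0.07  1.18  0.   -2.18]
 tool axes x,y: [ 0.028 -1.    -0.001] [-1.    -0.028  0.001]
 shift [ 1.  -0.3 91.5] rot [0.1 0.1 0.1]
```

View pics/scene11c.png

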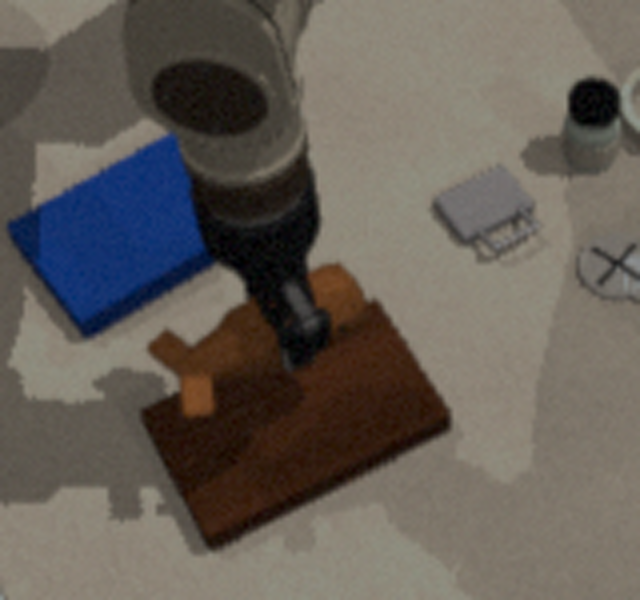

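View pics/top11c.png

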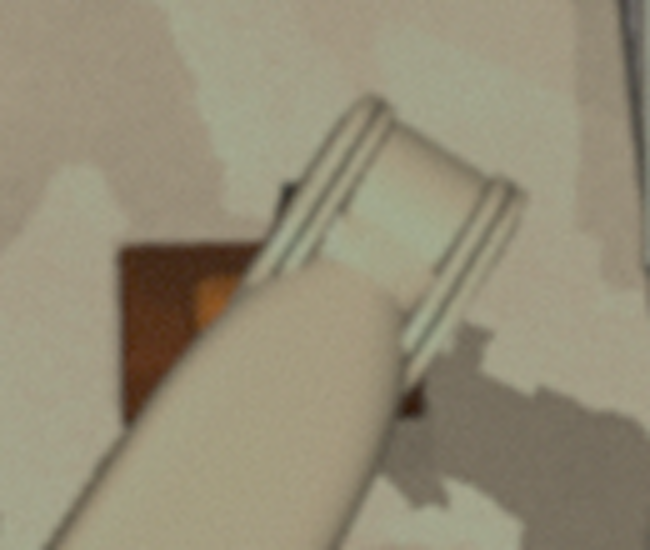

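The whale is over the dark plinth, aligned with its long side, nose end over the +y part. I'll lower it.

Request:
carry_out(
  increments=[
    [[0,0,10,0,0,0],[0,0,25,0,0,0],[0,0,40,0,0,0],[0,0,55,0,0,0],[0,0,68,0,0,0],[0,0,78,0,0,0],[0,0,84,0,0,0],[0,0,84,0,0,0]],
  ],
)

```text
time_s: 24.08
position: [491.4, -321.2, 49.4]
ee_rot: [0.0, 0.716, -0.698, -0.0]
ft_force: [0.6, 0.7, -1.8]
opening: 47.2
```

Request:
carry_out(
  increments=[
    [[0,0,2,0,0,0],[0,0,4,0,0,0],[0,0,4,0,0,0],[0,0,4,0,0,0]],
  ],
)

```text
time_s: 24.58
position: [491.7, -321.3, 46.0]
ee_rot: [-0.0, 0.716, -0.698, 0.0]
ft_force: [-0.8, 0.2, -2.0]
opening: 47.2
```

Request:
carry_out(
  increments=[
    [[0,0,1,0,0,0],[0,0,2,0,0,0],[0,0,3,0,0,0],[0,0,3,0,0,0]],
  ],
)

```text
time_s: 25.08
position: [491.5, -321.2, 42.7]
ee_rot: [0.0, 0.716, -0.698, -0.0]
ft_force: [0.0, -0.8, -2.0]
opening: 47.0
```

Request:
carry_out(
  increments=[
    [[0,0,1,0,0,0],[0,0,1,0,0,0],[0,0,1,0,0,0]],
  ],
)

```text
time_s: 25.45
position: [491.7, -321.4, 42.1]
ee_rot: [-0.0, 0.716, -0.698, 0.0]
ft_force: [-0.7, -0.5, 2.2]
opening: 47.2
```

The force changed sign, from −2 N to +2 N, so the whale is resting on the plinth. I'll open and back off upwards.

Request:
carry_out(
  increments=[
    [[0,0,0,0,0,0],[0,0,0,0,0,0],[0,0,0,0,0,0],[0,0,0,0,0,0],[0,0,0,0,0,0]],
  ],
  jaw=80,
)

```text
time_s: 26.08
position: [491.6, -321.2, 41.8]
ee_rot: [0.0, 0.716, -0.698, -0.0]
ft_force: [-0.8, -0.3, -0.2]
opening: 68.4
```

Request:
carry_out(
  increments=[
    [[0,0,-5,0,0,0],[0,0,-20,0,0,0],[0,0,-45,0,0,0],[0,0,-75,0,0,0],[0,0,-110,0,0,0],[0,0,-150,0,0,0],[0,0,-180,0,0,0],[0,0,-200,0,0,0]],
  ],
)

```text
time_s: 27.08
position: [492.2, -321.6, 245.4]
ee_rot: [-0.0, 0.716, -0.698, 0.002]
ft_force: [0.1, -0.1, -0.6]
opening: 68.5
```

Request:
carry_out(
  increments=[
    [[0,30,0,0,0,0],[0,70,0,0,0,0],[0,110,0,0,0,0],[0,150,0,0,0,0],[0,180,0,0,0,0],[0,190,0,0,0,0],[0,190,0,0,0,0]],
  ],
)

```text
time_s: 27.95
position: [301.8, -326.6, 242.8]
ee_rot: [-0.0, 0.716, -0.698, 0.001]
ft_force: [0.2, 1.0, 0.8]
opening: 68.3
```

Run:
```python
from h import *
tgt([491.5,-321,42],181.5)
for n,b in(("scene",(0,0,560,420)),("top",(280,140,130,110))):
    p,d=optics.capture(n); cv2.imwrite(f"pics/{n}12.png",p)
    if n=="top": np.save("pics/top12.npy",d)
    x,y,w,h=b;k=min(800//w,600//h);cv2.imwrite(f"pics/{n}12c.png",cv2.resize(p[y:y+h,x:x+w],None,fx=k,fy=k,interpolation=cv2.INTER_CUBIC))
W=pts("top",d);v,u=np.mgrid[:420,:560]
m=(abs(W[...,0]-491)<60)&(abs(W[...,1]+321)<100)&(W[...,2]>58)&(W[...,2]<90)
print(m.sum(),rect(W[m]),np.percentile(W[m][:,2],[50,95]).round(1))
```

```text
t 27.95 pos [ 301.8 -326.6  242.8] F [0.2 1.  0.8] open 68.3 q [-0.83  0.12 -0.11  1.34  0.   -2.42]
 tool axes x,y: [ 0.026 -1.     0.001] [-1.    -0.026 -0.002]
 shift [  -1.  -189.5  201.1] rot [-0.1 -0.1 -0. ]
562 (array([ 492.7, -332.9]), array([ 69.3, 143. ]), 2.68) [71.5 80.9]
```

View pics/scene12c.png

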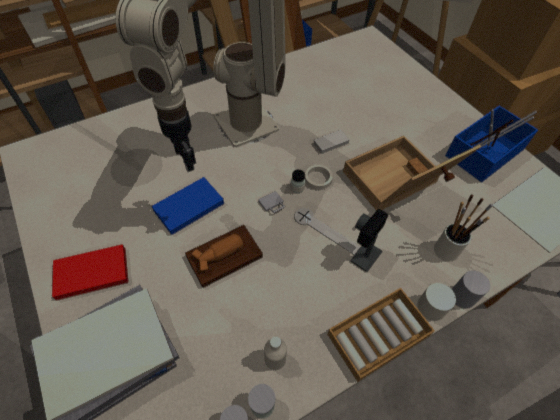

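View pics/top12c.png

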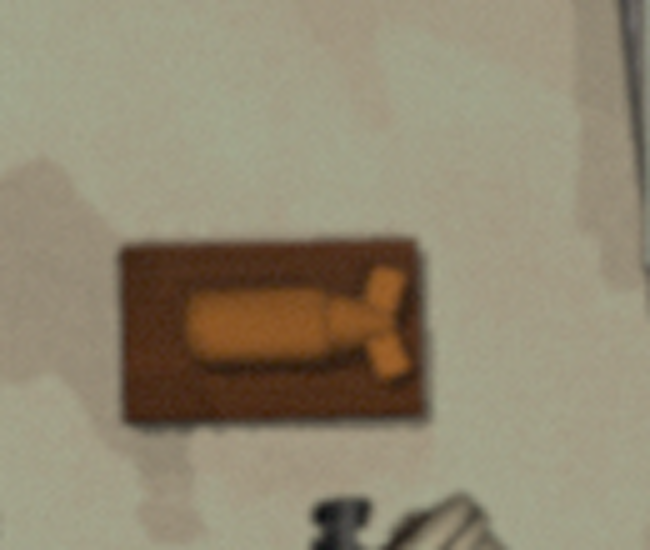

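The whale lies belly down on the plinth, its nose at (188,325) and tail at (400,325) in the top crop. Its centre comes out at about (492.7, −323) against a plinth middle of (491.5, −321). The lid is still open, and the arm is clear and still.

```bash
python3 -c "
from workcell import r
print(r.hand_in())"
```

```text
the job is handed in; nothing more can be done
None
```

I opened the lid by its knob to about 1.7 rad and let it fall onto its stop. Then I lifted the whale out and held it over the cross at lens height for over a second each with left flank, nose and right flank to the lens. I set it down on the dark plinth at light contact (wrist force about +2 N), let go, and handed in at about 28 s of the 72 s allowed.

My last pictures put the whale belly down, about 1–2 mm from the plinth's middle and about 1° off its long side. In them the lid was open, the arm was well clear, and the sanding block, ink, tape and clip looked unmoved by eye (I didn't measure them).

**Disagreements:** My readings of the lens direction ran from 15° to 22.5°. I used 20.5° (cross and camera body edge), which leaves every reading within the 0.25 rad limit. The opening read 25.7 mm on the 28 mm knob, but the grip held. No check failed, though hand-in gives no verdict, so I can't confirm how it was judged.

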